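# Oil the gear, stack the spares, open the tester

## Robot

A 6-joint arm with a two-finger parallel gripper is mounted at the origin on the work surface. World frame = base frame: x ahead of the robot, y to its left, z up, the work surface at z = 0. Lengths are in m, angles in rad, forces in N, time in s.
With the tool pointing down it reaches from about 0.275 to 0.875 m from the base axis. Payload 12.5 kg.
Tool frame: the origin (TCP) lies on the centre line of the jaws, within the pads' length; the fingertips stand r.finger_overhang ahead of it and the grasp point (between the pads) lies 3 mm ahead of it (r.finger_overhang is the distance from the TCP to the fingertips, in m); z points along the fingers, y is the line along which they close (so a half turn about z gives the same grasp; the last joint's range is limited). The gripper opens to 85 mm and grips with 20 to 120 N. Pads are 22 mm wide; open, the fingers measure 114 mm over their backs; the gripper's body (76 mm by 85 mm) begins 54 mm behind the grasp point. The pads swing forward as they close: fully open they stand 13 mm farther back than shut.
Start: joints at [-1.336, 0.351, 1.652, -0, 1.139, -0.085], TCP at [0.173, -0.522, 0.253] pointing down, gripper open.
Joint ranges: [-2.75, 2.75], [-0.79, 2.1], [0.01, 2.65], [-1.57, 4.71], [0.07, 3.14], [-2.87, 2.87]. Speed limits (rad/s): [2.22, 2.22, 2.79, 3.14, 3.14, 3.14].

## Interface

Orientations are given as a unit quaternion [x, y, z, w].
In Python, from cell import r, optics gives the robot as it stands. The module is installed in compiled form; this text tells all that it offers. Calls block until the motion is done:
- r.move_to(position, orientation): joint-space move of the TCP to a pose.
- r.move_linear(position, rot=None, vel=0.15): straight line of the TCP; rot=None keeps the orientation; vel is the mean speed in m/s.
- r.set_joints(angles): joint-space move.
- r.set_gripper(opening, squeeze=None): opening from 0.0 (shut) to 1.0 (fully open); squeeze is the grip in N (None keeps the last); returns when the fingers have stopped.
- r.sleep(seconds).
- r.inverse_kinematics(position, orientation): joint angles nearest the present ones, or None.
- optics.get_image(name): name is "scene" or "top" or "wrist"; returns a dict with "pixels" (400x640x3 uint8, red, green, blue), "depth" (400x640 float32, m along the optical axis (not along the pixel's ray), 0 where there is no reading), "fx", "fy", "cx", "cy" (pixels), "camera_from_world" (4x4, takes a point from world to camera coordinates); the wrist camera has in their place "mount" (4x4, takes a point from camera to tool coordinates, whose origin is the TCP and whose axes are the flange's). Camera axes: x right, y down, z forward; pixel columns grow to the right and rows downward; lengths in m; the calibration is good to about 2 mm. A picture is of the moment at which its call begins: read the wrist's pose just before it.
A pose or a line that the arm cannot do raises r.PlanningError and nothing moves.
- r.hand_in(): hands the job in; it is judged then, once.
Readings, each from a call of its own:
- r.current_t(): time.
- r.current_q(): joint angles.
- r.current_qvel(): joint speeds.
- r.current_effort(): joint torques, N m.
- r.current_tool_pos(): TCP position.
- r.current_ee_rot(): TCP orientation.
- r.current_contact_force(): force on the tool from outside, world axes, zero at the start.
- r.current_torque(): the same for the moment, N m.
- r.current_opening(): opening from 0.0 (shut) to 1.0 (fully open).
- r.current_finger_force(): force on a finger pad.
Only numpy, scipy, OpenCV 4.12 (cv2) and the standard library are available. Lean on these libraries where they do the work, as an engineer would, in place of code of your own. Each camera call takes 0.05 s, during which the arm holds its last target. There are 200 camera calls.

## Task

Get the bench ready for the gearbox rebuild. First lay the loose gear flat in the drip tray and give it a squirt: press the clamped spray can's nozzle right down and let it spring back. While that soaks, stack all the spare-parts cartons there are upright into one column, centred and squared up on the red-outlined plywood board, largest at the bottom and each next smaller one on top; last of all, raise the tester's screen lid by its handle to 100 degrees open, a little past upright, with the gear still lying in its tray, and leave the jar, socket and tools where they are.

Things in the scene. Friction and masses are not known exactly. Their poses are not given: they have to be found in the camera images.
- carton_brown: plain brown cardboard closed spare-parts carton with a pale tape along its top, 94 long (its x) x 66 wide (its y) x 36 mm tall (its z), 0.09 to 0.4 kg, starting flat on the table; origin at the centre of its underside. May be absent (then None).
- carton_blue: blue closed spare-parts carton with a pale tape along its top, 86 long (its x) x 61 wide (its y) x 34 mm tall (its z), 0.09 to 0.4 kg, starting flat on the table; origin at the centre of its underside. May be absent (then None).
- carton_yellow: yellow closed spare-parts carton with a pale tape along its top, 78 long (its x) x 56 wide (its y) x 32 mm tall (its z), 0.09 to 0.4 kg, starting flat on the table; origin at the centre of its underside. May be absent (then None).
- carton_red: red closed spare-parts carton with a pale tape along its top, 70 long (its x) x 51 wide (its y) x 30 mm tall (its z), 0.09 to 0.4 kg, starting flat on the table; origin at the centre of its underside. May be absent (then None).
- carton_white: white closed spare-parts carton with a pale tape along its top, 62 long (its x) x 46 wide (its y) x 28 mm tall (its z), 0.09 to 0.4 kg, starting flat on the table; origin at the centre of its underside. May be absent (then None).
- carton_green: green closed spare-parts carton with a pale tape along its top, 54 long (its x) x 41 wide (its y) x 26 mm tall (its z), 0.09 to 0.4 kg, starting flat on the table; origin at the centre of its underside. May be absent (then None).
- board: fixed plywood board with a thin red outline painted near its edge, 110 (x) x 80 (y) x 6 mm thick; the column of cartons stands on it. Origin at the centre of its underside; its top is 6 mm above the table.
- gear: loose dark steel gear wheel, 71 mm over the teeth and 12 mm thick, with a bright steel sleeve 26 mm across rising from its middle to 50 mm above its underside; about 0.25 kg, standing on the table sleeve upward; origin at the centre of its underside. Grip it by the sleeve.
- tray (a point): centre of the inner floor of the square aluminium drip tray, 11 mm above the table, fixed on a grey base plate; inside 106 x 106 mm, walls rise 11 mm above this floor. Its x axis points along the plate to the spray can, whose axis stands 140 mm away and whose body is 58 mm across (66 at the clamp ring).
- nozzle_top (a point): centre of the top of the red round nozzle cap (24 mm across, 18 tall) of the blue spray can clamped upright beside the tray; about 178 mm above the table when up. It is pressed straight down.
- nozzle (a joint): travel of the nozzle cap in m: 0 up, 0.006 fully down; sprung, about 2 N to start it and 6.5 N fully down.
- lid (a joint): opening angle of the orange screen lid of the black diagnostic tester (case 130 deep x 160 wide x 46 mm tall, fixed to the table), in rad: 0 shut, 1.57 upright, stop at 2.3; it starts shut or up to 0.3 rad ajar. The hinge is stiff: the lid stays where it is left, and takes about 4 to 5 N at the handle to move.
- handle (a point): middle of the lid's handle: a round steel bar 12 mm thick, 90 mm long, parallel to the hinge (point's y), held out in the plane of the lid 168 mm from the hinge, with a 34 mm clear gap between bar and lid edge. About 56 mm above the table with the lid shut. Being round it turns between the fingers, so a gripper pointing straight down can carry it through the whole swing.
- hinge (a point): middle of the tester's hinge line, 52 mm above the table, fixed; y runs along the hinge, x points level away from the tester's front. Shut, the lid lies on the -x side and the handle bar 4 mm higher than the hinge; opening lifts the handle up and over towards +x.
- jar: amber jar of small parts with a steel lid, 52 across, 70 tall (sizes in mm). Not part of the job: leave it alone.
- socket: steel spanner socket, 32 across, 45 tall, standing (sizes in mm). Not part of the job: leave it alone.
- hammer: hammer lying on the far side of the work area (sizes in mm). Not part of the job: leave it alone.
- wrench: open-ended spanner lying on the far side of the work area (sizes in mm). Not part of the job: leave it alone.
- driver: red-handled screwdriver lying on the far side of the work area (sizes in mm). Not part of the job: leave it alone.

How it is judged:
By the outcome, as a careful person would: the job done as asked, in the order asked, and still so for the second after the job is handed in, with the robot touching nothing.
Of carton_brown, carton_blue, carton_yellow, carton_red, carton_white, carton_green only 4 to 6 are there at a start; the rules pass over those that are not, and their reading is None.
At some moment in a run one of gear may be knocked a few centimetres aside while the robot is not near it.
Once in a run the grip may slacken for a moment while it holds something.
It also fails if it takes over 210 s, if anything falls off the work surface, if the arm or the gripper's body presses on something with over 40 N, if the wrist force passes 120 N, or if a joint passes its speed limit or range.

## Working session

There is one attempt and no reset: what is moved stays moved. The work goes in short steps, each a Python script; the robot and the scene stay as the last script left them, time stands still between calls to the robot, and variables do not carry over. Pictures are saved under pics/ and viewed, at most 14 in all, crops included, and the job is handed in when it is done.

```bash
mkdir -p pics; ls; python3 - <<'E'
from cell import r, optics
import cv2,numpy as np,pickle
d={}
for n in ("top","scene","wrist"):
    i=optics.get_image(n); d[n]=i
    cv2.imwrite(f"pics/{n}0.png",i["pixels"][...,::-1])
    print(n,i["fx"],i["cx"],i["cy"]); print(np.round(i.get("camera_from_world",i.get("mount")),3))
pickle.dump(d,open("d0.pkl","wb"))
print(r.finger_overhang,r.current_t(),r.current_ee_rot(),r.current_opening())
E
```

```text
pics
top 424.63735469231557 318.8721415739712 200.60993921580888
[[ 1.400e-02 -1.000e+00  4.000e-03 -3.500e-02]
 [-9.890e-01 -1.400e-02 -1.460e-01  5.860e-01]
 [ 1.460e-01 -1.000e-03 -9.890e-01  1.416e+00]
 [ 0.000e+00  0.000e+00  0.000e+00  1.000e+00]]
scene 380.3381489047196 315.30280725096264 200.10997311954725
[[-0.71   0.704  0.006  0.425]
 [ 0.57   0.58  -0.582 -0.242]
 [-0.413 -0.409 -0.813  1.405]
 [ 0.     0.     0.     1.   ]]
wrist 290.781201088199 319.02321307158957 197.63545802630398
[[-0.    -0.948 -0.32   0.082]
 [ 1.    -0.    -0.    -0.   ]
 [-0.    -0.32   0.948 -0.121]
 [ 0.     0.     0.     1.   ]]
0.022 0.15 [ 9.87245887e-01  1.59202330e-01 -3.51206064e-05 -4.19023968e-04] 0.997333643653895
```

View pics/top0.png

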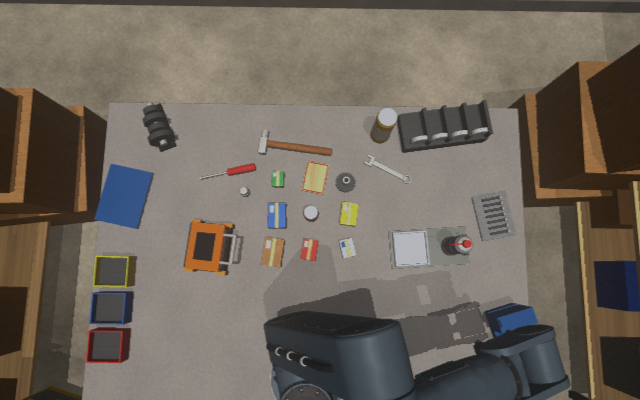

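View pics/scene0.png

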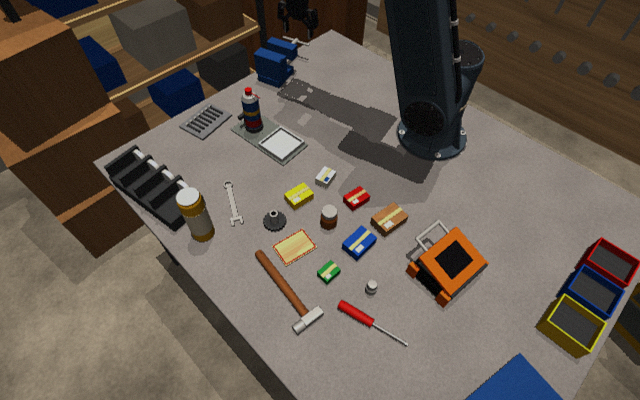

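```bash
cat > h.py <<'E'
import numpy as np,cv2
from cell import r,optics
from scipy.spatial.transform import Rotation as R
SZ=dict(brown=(94,66,36),blue=(86,61,34),yellow=(78,56,32),red=(70,51,30),white=(62,46,28),green=(54,41,26))
def cfw(im,pose=None):
    if "camera_from_world" in im: return im["camera_from_world"]
    p,q=pose; T=np.eye(4); T[:3,:3]=R.from_quat(q).as_matrix(); T[:3,3]=p
    return np.linalg.inv(T@im["mount"])
def cloud(im,M):
    """world point of each pixel from depth"""
    v,u=np.mgrid[:400,:640]; d=im["depth"]
    c=np.stack([(u-im["cx"])/im["fx"]*d,(v-im["cy"])/im["fy"]*d,d],-1)
    W=np.linalg.inv(M); w=c@W[:3,:3].T+W[:3,3]; w[d<=0]=np.nan
    return w
def cast(im,M,uv,z):
    """rays of pixels uv onto plane z"""
    uv=np.atleast_2d(uv).astype(float); W=np.linalg.inv(M)
    c=np.c_[(uv[:,0]-im["cx"])/im["fx"],(uv[:,1]-im["cy"])/im["fy"],np.ones(len(uv))]@W[:3,:3].T
    s=(z-W[2,3])/c[:,2]; return W[:3,3]+c*s[:,None]
def shot(name="wrist",save=None):
    pose=(np.array(r.current_tool_pos()),np.array(r.current_ee_rot()))
    im=optics.get_image(name)
    if save: cv2.imwrite(f"pics/{save}.png",im["pixels"][...,::-1])
    return im,cfw(im,pose)
def comps(im,M,zlo,zhi,amin=20):
    w=cloud(im,M); m=((w[...,2]>zlo)&(w[...,2]<zhi)).astype(np.uint8)
    n,lab,st,ce=cv2.connectedComponentsWithStats(m,connectivity=4); out=[]
    for k in range(1,n):
        if st[k,4]<amin: continue
        g=lab==k; p=w[g]; uv=np.argwhere(g)[:,::-1]; z=np.median(p[:,2])
        zt=np.percentile(p[:,2],90)
        # rect of the top level points
        t=uv[p[:,2]>zt-.008]; 
        (cx,cy),(a,b),th=cv2.minAreaRect((cast(im,M,t,zt)[:,:2]*1000).astype(np.float32))
        if a<b: a,b,th=b,a,th+90
        th=(th+90)%180-90
        out.append(dict(uv=ce[k],n=int(st[k,4]),z=zt,c=np.array([cx,cy])/1000,s=(a,b),th=th,rgb=np.median(im["pixels"][g],0),ext=(p.min(0),p.max(0))))
    return out
def show(o):
    for k in o: print(np.round(k["uv"]),k["n"],"z%.3f"%k["z"],np.round(k["c"],3),"s",np.round(k["s"]),"th%.0f"%k["th"],k["rgb"])
E
python3 - <<'E'
from h import *
import pickle
d=pickle.load(open("d0.pkl","rb"))
for n in ("top","scene"):
    im=d[n]; M=cfw(im); print(n); w=cloud(im,M)
    u,v=(560,150) if n=="top" else (450,350)
    print("table z",np.nanmedian(w[300:310,150:200,2]) if n=="top" else 0)
    show([k for k in comps(im,M,.018,.2) if .2<k["c"][0]<.9 and abs(k["c"][1])<.6])
    print()
E
```

```text
top
table z 0.0004214541121790871
[435. 126.] 4085 z0.138 [ 0.846 -0.243] s [86. 67.] th-26 [77. 75. 72.]
[156. 126.] 896 z0.085 [0.838 0.55 ] s [117.  73.] th32 [63. 61. 59.]
[288. 145.] 561 z0.029 [0.8   0.062] s [258.  85.] th90 [139.  96.  63.]
[240. 169.] 169 z0.028 [0.698 0.25 ] s [99. 22.] th-76 [174.  58.  52.]
[277. 178.] 181 z0.030 [0.666 0.12 ] s [50. 42.] th1 [100. 156. 100.]
[345. 180.] 57 z0.054 [ 0.658 -0.118] s [25. 22.] th-44 [117. 117. 113.]
[244. 191.] 67 z0.049 [0.617 0.235] s [24. 21.] th28 [165. 162. 156.]
[348. 213.] 375 z0.037 [ 0.545 -0.129] s [79. 55.] th-7 [180. 181.  71.]
[276. 215.] 453 z0.038 [0.535 0.119] s [84. 60.] th-1 [ 82. 116. 176.]
[310. 213.] 186 z0.074 [0.544 0.002] s [44. 40.] th1 [180. 181. 186.]
[209. 247.] 2247 z0.099 [0.419 0.291] s [153.  90.] th-6 [155. 102.  45.]
[425. 239.] 36 z0.027 [ 0.461 -0.395] s [60. 14.] th15 [152.  154.5 157. ]
[395. 251.] 65 z0.027 [ 0.423 -0.287] s [113.  13.] th9 [152. 153. 158.]
[457. 245.] 521 z0.173 [ 0.439 -0.463] s [65. 22.] th-89 [87. 69. 67.]
[272. 252.] 551 z0.041 [0.41  0.129] s [93. 66.] th-7 [163.
[... 843 characters left out ...]
.031 [0.425 0.009] s [71. 53.] th-9 [178.5  24.   21. ]
[389. 218.] 664 z0.037 [0.415 0.133] s [96. 67.] th-7 [166. 115.  66.]
[329. 216.] 319 z0.070 [0.548 0.006] s [46. 41.] th45 [98. 92. 84.]
[274. 216.] 95 z0.050 [ 0.663 -0.113] s [29. 21.] th49 [59. 56. 54.]
[447. 263.] 3441 z0.095 [0.422 0.292] s [158.  96.] th-6 [152.  86.  20.]
[359. 242.] 612 z0.035 [0.54  0.123] s [90. 62.] th1 [ 29.  75. 160.]
[291. 295.] 934 z0.026 [0.79  0.064] s [260.  88.] th83 [134.  79.  40.]
[328. 271.] 278 z0.027 [0.67  0.124] s [56. 42.] th-2 [ 53.  143.   63.5]
[371. 287.] 121 z0.045 [0.622 0.238] s [26. 21.] th41 [142. 139. 130.]
[356. 313.] 292 z0.026 [0.705 0.254] s [99. 24.] th-77 [189.   25.   19.5]
```

```bash
cat >> h.py <<'E'
def dn(yaw): return (R.from_euler('z',yaw)*R.from_euler('x',np.pi)).as_quat()
def go(x,y,z,yaw,vel=None):
    """joint move, or straight line at vel"""
    if vel is None: r.move_to([x,y,z],dn(yaw))
    else: r.move_linear([x,y,z],dn(yaw),vel=vel)
def board(im,M,guess):
    """rect of the saturated (wood + red) patch around guess, on plane 6 mm"""
    hsv=cv2.cvtColor(im["pixels"],cv2.COLOR_RGB2HSV); w=cloud(im,M)
    m=(hsv[...,1]>70)&(np.hypot(w[...,0]-guess[0],w[...,1]-guess[1])<.075)&(w[...,2]<.015)
    m=cv2.morphologyEx(m.astype(np.uint8),cv2.MORPH_OPEN,np.ones((3,3)))
    c=max(cv2.findContours(m,cv2.RETR_EXTERNAL,cv2.CHAIN_APPROX_NONE)[0],key=cv2.contourArea)[:,0]
    (x,y),(a,b),t=cv2.minAreaRect((cast(im,M,c,.006)[:,:2]*1000).astype(np.float32))
    if a<b: a,b,t=b,a,t+90
    return np.array([x,y])/1000,(a,b),(t+90)%180-90
E
python3 - <<'E'
from h import *
import pickle
D={}
for n,p in dict(A=(.62,-.04,.27),B=(.45,-.33,.33)).items():
    go(*p,0); r.sleep(.2); im,M=shot(save="w"+n); D[n]=(im,M)
    w=cloud(im,M); print(n,r.current_t(),"low z",np.nanpercentile(w[...,2],[5,20,50]))
    show([k for k in comps(im,M,.018,.2,60) if .2<k["c"][0]<.9 and abs(k["c"][1])<.6])
    if n=="A": print(board(im,M,(.66,.02)))
pickle.dump(D,open("d1.pkl","wb"))
cv2.imwrite("pics/AB.png",cv2.resize(cv2.vconcat([D[n][0]["pixels"] for n in "AB"]),(480,600))[...,::-1])
E
```

```text
A 2.7417 low z [-8.27114613e-04 -9.09856365e-06  1.16171448e-03]
[217.  23.] 5998 z0.026 [0.78  0.061] s [261.  46.] th90 [147.  99.  49.]
[601.  14.] 1971 z0.051 [ 0.784 -0.34 ] s [55. 24.] th90 [54. 55. 53.]
[ 79. 100.] 1670 z0.026 [0.701 0.246] s [103.  24.] th-77 [185.  17.   1.]
[190. 128.] 1600 z0.027 [0.668 0.117] s [54. 43.] th-1 [ 53. 160.  78.]
[385. 135.] 491 z0.051 [ 0.662 -0.118] s [26. 25.] th47 [105. 104.  99.]
[102. 168.] 736 z0.046 [0.621 0.231] s [30. 25.] th90 [118. 117. 111.]
[386. 219.] 2451 z0.034 [ 0.548 -0.129] s [80. 57.] th-7 [194. 198.   0.]
[202. 225.] 3010 z0.035 [0.539 0.116] s [88. 63.] th1 [ 34.  93. 161.]
[287. 227.] 1630 z0.071 [0.548 0.   ] s [47. 45.] th-1 [101.5  99.   93. ]
[ 49. 299.] 11561 z0.096 [0.427 0.287] s [152.  75.] th-8 [63. 44. 10.]
[529. 278.] 1123 z0.024 [ 0.433 -0.343] s [120. 120.] th-86 [176. 180. 178.]
[620. 288.] 1907 z0.070 [ 0.438 -0.457] s [61. 20.] th19 [53. 20. 24.]
[377. 291.] 1217 z0.030 [ 0.432 -0.126] s [68. 46.] th14 [193. 197. 181.]
[187. 279.] 153 z0.037 [0.455 0.152] s [32. 12.] th-39 [98. 81. 54.]
[290. 296.] 1511
[... 173 characters left out ...]
884399414, 79.95718383789062), -10.33551025390625)
B 4.2833 low z [-4.62955131e-01 -3.61827791e-04  9.43905753e-04]
[174.  87.] 2775 z0.033 [ 0.546 -0.133] s [78. 58.] th-7 [195. 195.   0.]
[11. 99.] 1436 z0.034 [0.533 0.085] s [90. 33.] th-19 [17.  51.  88.5]
[66. 88.] 2422 z0.071 [ 0.546 -0.003] s [52. 45.] th-90 [105.5  82.5  73. ]
[330. 168.] 1094 z0.023 [ 0.431 -0.345] s [116. 116.] th5 [151. 151. 144.]
[445. 175.] 4260 z0.177 [ 0.446 -0.463] s [68. 25.] th81 [95. 60. 57.]
[185. 172.] 1365 z0.029 [ 0.43 -0.13] s [62. 49.] th14 [197. 189. 172.]
[ 22. 185.] 2747 z0.037 [0.412 0.119] s [97. 65.] th-7 [157. 121.  73.]
[ 98. 176.] 1838 z0.031 [ 0.422 -0.   ] s [72. 56.] th-8 [192.  26.  13.]
```

View pics/AB.png

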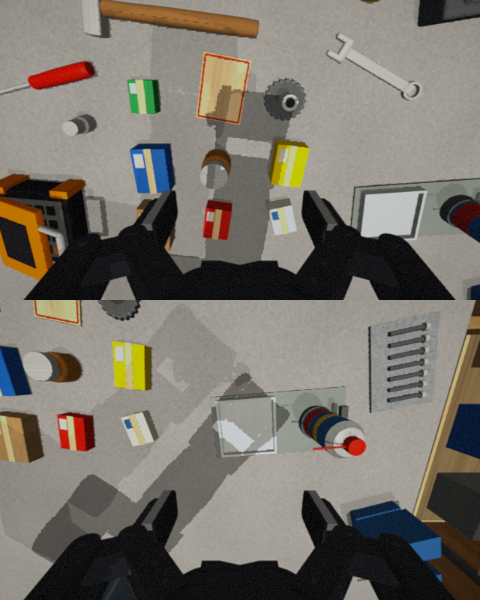

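```bash
cat >> h.py <<'E'
def reds(im,M,z,guess,rad=.03):
    """centroid of red pixels cast on plane z near guess"""
    hsv=cv2.cvtColor(im["pixels"],cv2.COLOR_RGB2HSV)
    m=((hsv[...,0]<8)|(hsv[...,0]>172))&(hsv[...,1]>120)&(hsv[...,2]>110)
    w=cloud(im,M); m&=(np.hypot(w[...,0]-guess[0],w[...,1]-guess[1])<rad)&(abs(w[...,2]-z)<.006)
    uv=np.argwhere(m)[:,::-1]; p=cast(im,M,uv,z)
    (c,rad)=cv2.minEnclosingCircle((p[:,:2]*1000).astype(np.float32))
    return len(uv),p.mean(0)[:2],np.array(c)/1000,rad,np.median(w[m][:,2])
def near(o,g,rad=.04): return min((k for k in o if np.hypot(*(k["c"]-g))<rad),key=lambda k:np.hypot(*(k["c"]-g)),default=None)
E
python3 - <<'E'
from h import *
import pickle
D=pickle.load(open("d1.pkl","rb")); d=pickle.load(open("d0.pkl","rb"))
im,M=D["B"]; print("noz B",reds(im,M,.178,(.443,-.484)))
im=d["top"]; print("noz top",reds(im,cfw(im),.178,(.443,-.484)))
go(.62,-.06,.2,0); r.sleep(.2); im,M=shot()
b=board(im,M,(.672,-.015)); print("board",b,[board(*D["A"],(.672,-.015))])
o=comps(im,M,.035,.06,60); show(o); g=near(o,(.66,-.118))["c"]
r.set_gripper(.75)
go(g[0],g[1],.12,0); go(g[0],g[1],.034,0,.2)
r.set_gripper(0,60); print("grip",r.current_opening(),r.current_finger_force(),r.current_t(),r.current_contact_force())
go(g[0],g[1],.14,0,.25); print(r.current_opening(),r.current_finger_force(),r.current_contact_force())
E
```

```text
noz B (436, array([ 0.44210927, -0.48308538]), array([ 0.44181995, -0.47353159]), 21.839107513427734, np.float64(0.17839541068461354))
noz top (45, array([ 0.43970397, -0.48314102]), array([ 0.44025311, -0.47808643]), 15.86078929901123, np.float64(0.17914066858197697))
board (array([ 0.67757764, -0.01167406]), (109.93321990966797, 79.95451354980469), -10.475288391113281) [(array([ 0.67748553, -0.0117875 ]), (109.97933959960938, 79.95421600341797), -10.329917907714844)]
[632.   5.] 151 z0.046 [ 0.775 -0.318] s [11.  6.] th90 [20. 21. 21.]
[380. 145.] 663 z0.051 [ 0.662 -0.118] s [26. 25.] th46 [121. 119. 114.]
[ 26. 186.] 721 z0.046 [0.621 0.229] s [32. 25.] th-76 [178. 177. 168.]
[266. 240.] 645 z0.057 [ 0.558 -0.005] s [46. 21.] th64 [91. 57. 19.]
[ 23. 335.] 4185 z0.049 [0.425 0.296] s [180.  53.] th-8 [32. 29. 17.]
[145. 314.] 67 z0.037 [0.461 0.145] s [22.  8.] th-76 [151. 113.  65.]
[164. 371.] 62 z0.037 [0.37  0.143] s [21. 10.] th-85 [174.  154.  103.5]
grip 0.29151344131403845 58.5760223865509 7.7083 [-1.26620124  0.97899835  6.88074045]
0.2837804003614724 58.95904541015625 [-0.72386527 -0.0732062  -2.95984695]
```

```bash
python3 - <<'E'
from h import *
t=(.4315,-.3445)
go(*t,.12,0); print(r.current_opening()); go(*t,.055,0,.15); go(*t,.0455,0,.04)
print(r.current_contact_force(),r.current_opening()); r.set_gripper(.7); print(r.current_t())
go(*t,.13,0,.25); go(t[0]-.02,t[1]-.07,.26,0); r.set_gripper(0,60); r.sleep(.2); im,M=shot(save="C")
show([k for k in comps(im,M,.03,.15,60) if np.hypot(*(k["c"]-t))<.1])
print("noz",reds(im,M,.178,(.442,-.483)),r.current_t())
E
```

```text
0.2934362174895979
[-0.24827816  0.33590814  6.69102975] 0.2829092655418649
10.9083
[259. 157.] 529 z0.062 [ 0.432 -0.346] s [26. 24.] th-47 [94. 94. 89.]
noz (830, array([ 0.44231604, -0.4832615 ]), array([ 0.44179517, -0.47431836]), 21.114835739135742, np.float64(0.17831490785605877)) 12.8917
```

View pics/C.png

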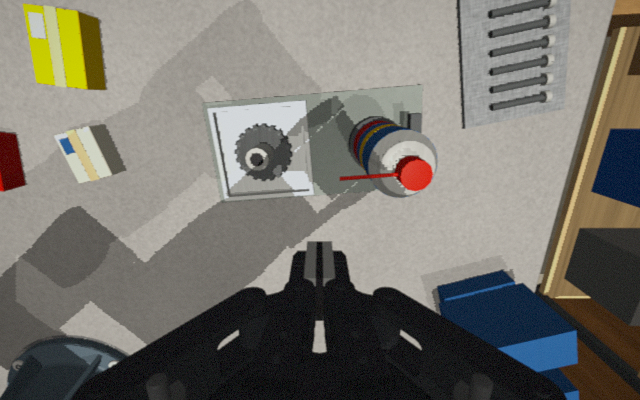

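```bash
python3 - <<'E'
from h import *
n=(.443,-.4845)
go(*n,.225,0); f0=np.array(r.current_contact_force()); print(f0)
go(*n,.206,0,.05); z=.206
while z>.185:
    z-=.0015; go(*n,z,0,.02); f=r.current_contact_force()[2]-f0[2]; print(round(z,4),round(r.current_tool_pos()[2],4),round(f,2))
    if f>11: break
r.sleep(.5); print(r.current_contact_force())
go(*n,.23,0,.1); r.sleep(.3)
im,M=shot("top"); print(reds(im,M,.178,(.442,-.483))); print(r.current_t())
E
```

```text
[0.53399055 0.50311259 0.61737561]
0.2045 0.2046 -0.98
0.203 0.2029 -0.61
0.2015 0.2014 0.33
0.2 0.2001 0.06
0.1985 0.1987 1.83
0.197 0.1972 3.64
0.1955 0.1956 5.22
0.194 0.1943 5.37
0.1925 0.194 14.09
[-3.60832068  2.74994527 14.99331219]
(0, array([nan, nan]), array([0., 0.]), 0.0, np.float64(nan))
17.4833h.py:62: RuntimeWarning: Mean of empty slice.
  return len(uv),p.mean(0)[:2],np.array(c)/1000,rad,np.median(w[m][:,2])
  ret = um.true_divide(
  return _methods._mean(a, axis=axis, dtype=dtype,
  ret = ret.dtype.type(ret / rcount)
```

```bash
sed -i 's/t=uv\[p\[:,2\]>zt-.008\]/t=uv[p[:,2]>zt-.005]/' h.py; cat >> h.py <<'E'
def look(x,y,yaw,z,up=.21):
    """view with the camera standing above (x,y)"""
    go(x-.07*np.cos(yaw),y-.07*np.sin(yaw),z+up,yaw); r.sleep(.15); return shot()
def find(im,M,name,g,base=0,rad=.04):
    h=SZ[name][2]/1000+base
    return near(comps(im,M,h-.012,h+.012,60),np.array(g),rad)
def pick(name,g):
    k=find(*look(g[0],g[1],np.radians(g[2]),.0,.2),name,g[:2]); show([k])
    a,b,h=SZ[name]
    if abs(k["s"][0]-a)>5 or abs(k["s"][1]-b)>5: raise SystemExit("odd size")
    yaw=np.radians(k["th"]); c=k["c"]
    r.set_gripper(min(1,(b+18)/85)); go(*c,.09,yaw); go(*c,.025,yaw,.2)
    r.set_gripper(0,60); print("grip mm",85*r.current_opening(),b,r.current_finger_force())
    go(*c,.11,yaw,.25)
def place(name,bc,byaw,base):
    b=SZ[name][1]
    go(*bc,max(base+.08,.11),byaw); print("mm",85*r.current_opening(),r.current_finger_force())
    go(*bc,base+.031,byaw,.15); r.sleep(.1); f0=r.current_contact_force()[2]; z=base+.031
    while z>base+.021:
        z-=.001; go(*bc,z,byaw,.03); f=r.current_contact_force()[2]-f0
        if f>3: break
    print("touch z",z-base,f); r.set_gripper(min(1,(b+16)/85)); go(*bc,base+.09,byaw,.25)
def check(name,bc,byaw,base):
    k=find(*look(*bc,byaw,base+SZ[name][2]/1000,.16),name,bc,base); show([k])
    d=k["c"]-bc; c,s=np.cos(byaw),np.sin(byaw)
    print(name,"off mm",np.round(1000*np.array([c*d[0]+s*d[1],-s*d[0]+c*d[1]]),1),"dth",round(k["th"]-np.degrees(byaw),1),"t",r.current_t())
BC=np.array([.6775,-.0117]); BY=np.radians(-10.4)
E
python3 - <<'E'
from h import *
im,M=look(*BC,BY,0,.2); print(board(im,M,BC))
pick("brown",(.412,.125,-7)); place("brown",BC,BY,.006); check("brown",BC,BY,.006)
E
```

```text
(array([ 0.67727905, -0.01146266]), (109.42003631591797, 80.20901489257812), -10.473037719726562)
[315. 111.] 7212 z0.037 [0.411 0.129] s [93. 65.] th-7 [179. 141.  90.]
grip mm 64.79621578700949 66 63.51017475128174
mm 64.53237922010288 67.67178654670715
touch z 0.025999999999999995 10.428547962148977
[319. 110.] 7571 z0.043 [ 0.677 -0.012] s [94. 65.] th-10 [171. 134.  83.]
brown off mm [-0.8 -0.4] dth -0.0 t 28.1833
```

```bash
python3 - <<'E'
from h import *
base=.042
for n,g in dict(blue=(.539,.116,1),yellow=(.547,-.131,-7),red=(.423,.002,-8)).items():
    pick(n,g); place(n,BC,BY,base); check(n,BC,BY,base); base+=SZ[n][2]/1000
E
```

```text
[315. 113.] 6009 z0.035 [0.538 0.119] s [85. 60.] th1 [ 77. 132. 190.]
grip mm 59.49181859814494 61 64.89351511001587
mm 59.621800989202896 65.52221417427063
touch z 0.026000000000000002 9.577562461667915
[319. 110.] 6386 z0.077 [ 0.676 -0.012] s [85. 60.] th-10 [ 72. 127. 174.]
blue off mm [-1.2 -0.4] dth -0.0 t 35.3167
[319. 112.] 4902 z0.033 [ 0.547 -0.131] s [78. 55.] th-7 [195. 187.  36.]
grip mm 54.90462238479433 56 64.0576422214508
mm 54.55272315028219 63.60404133796692
touch z 0.025999999999999995 8.952601122947932
[319. 111.] 5313 z0.109 [ 0.676 -0.012] s [78. 55.] th-10 [195. 198.  36.]
yellow off mm [-1.2 -0.4] dth -0.0 t 42.4167
[317. 114.] 3946 z0.031 [0.422 0.004] s [69. 51.] th-8 [196.  72.  59.]
grip mm 49.87929592487956 51 60.675129890441895
mm 50.0711828391798 62.70363807678223
touch z 0.025999999999999995 7.688717036516293
[319. 111.] 4357 z0.139 [ 0.677 -0.012] s [70. 51.] th-10 [199.  74.  60.]
red off mm [-0.4 -0.4] dth -0.0 t 50.0917
```

```bash
python3 - <<'E'
from h import *
base=.138
for n,g in dict(white=(.43,-.128,14),green=(.668,.118,0)).items():
    pick(n,g); place(n,BC,BY,base); check(n,BC,BY,base); base+=SZ[n][2]/1000
go(.45,.1,.36,0); r.sleep(.2); im,M=shot(save="T"); show(comps(im,M,.05,.2,100)); shot("scene","S1")
import pickle; pickle.dump((im,M),open("T.pkl","wb"))
E
```

```text
[317. 113.] 3151 z0.029 [ 0.429 -0.127] s [61. 46.] th14 [137. 131. 131.]
grip mm 44.64395335867958 46 60.75516700744629
mm 45.005064172702475 61.367372274398804
touch z 0.025999999999999995 6.739703491554741
[319. 111.] 3476 z0.167 [ 0.677 -0.012] s [62. 46.] th-10 [196. 199. 161.]
white off mm [-0.5 -0.4] dth -0.0 t 57.975
[316. 113.] 2361 z0.027 [0.668 0.119] s [54. 40.] th-1 [ 91. 187. 110.]
grip mm 39.65194719744535 41 62.12543249130249
mm 39.69984311872758 60.98409175872803
touch z 0.025999999999999995 8.255076748653932
[319. 112.] 2681 z0.193 [ 0.677 -0.012] s [54. 41.] th-10 [ 81. 183. 104.]
green off mm [-0.6 -0.5] dth 0.0 t 65.05
[407.   8.] 965 z0.100 [ 0.636 -0.014] s [42.  6.] th90 [81. 79. 68.]
[392.  89.] 1061 z0.071 [0.545 0.002] s [45. 45.] th3 [199. 203. 197.]
[153. 176.] 8926 z0.099 [0.42  0.275] s [152.  62.] th-4 [197. 125.   0.]
[617. 171.] 356 z0.063 [ 0.431 -0.342] s [28. 26.] th57 [92.5 90.5 85.5]
[  6. 239.] 383 z0.060 [0.32 0.6 ] s [68. 20.] th-19 [86. 70.  0.]
[ 21. 293.] 718 z0.061 [0.222 0.63 ] s [101.  66.] th-0 [12. 32. 63.]
[ 32. 347.] 938 z0.061 [0.103 0.651] s [108. 103.] th90 [80. 10.  4.]
```

View pics/T.png

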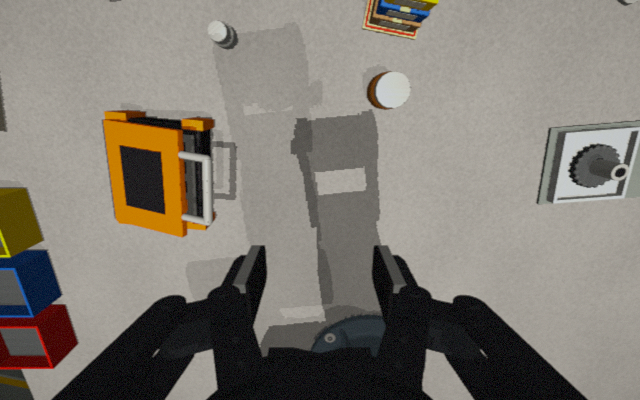

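View pics/S1.png

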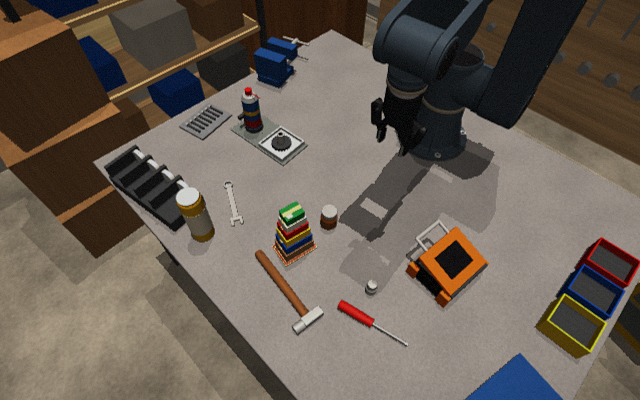

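```bash
cat > lid.py <<'E'
from h import *
def meas(im,M,verbose=1):
    w=cloud(im,M); hsv=cv2.cvtColor(im["pixels"],cv2.COLOR_RGB2HSV)
    box=(w[...,0]>.3)&(w[...,0]<.56)&(w[...,1]>.12)&(w[...,1]<.45)
    o=box&(abs(hsv[...,0].astype(int)-16)<8)&(hsv[...,1]>150)&(w[...,2]>.05)
    n,lab,st,_=cv2.connectedComponentsWithStats(cv2.erode(o.astype(np.uint8),np.ones((3,3))),connectivity=4)
    p=w[lab==1+st[1:,4].argmax()]
    # the lid's plane, refitted on its inliers
    for _ in range(6):
        c=p.mean(0); nv=np.linalg.svd(p-c,full_matrices=False)[2][2]; e=abs((p-c)@nv); p=p[e<max(.003,np.percentile(e,60)*1.5)]
    nv*=np.sign(nv[2]); 
    b=box&(hsv[...,1]<60)&(hsv[...,2]>90)&(w[...,2]>.05)
    n,lab,st,_=cv2.connectedComponentsWithStats(b.astype(np.uint8),connectivity=4)
    q=w[lab==1+st[1:,4].argmax()]
    if verbose:
        print("lid n",len(p),"c",c,"nv",nv,"open",np.degrees(np.arccos(nv[2])),"horiz dir",np.degrees(np.arctan2(nv[1],nv[0])))
        print("ext",p.min(0),p.max(0)); print("bar n",len(q),q.mean(0),q.min(0),q.max(0))
    return p,c,nv,q
if __name__=="__main__":
    import pickle
    meas(*pickle.load(open("T.pkl","rb"))); im=pickle.load(open("d0.pkl","rb"))["scene"]; meas(im,cfw(im))
    go(.36,.24,.3,0); r.sleep(.2); im,M=shot(save="H"); pickle.dump((im,M),open("H.pkl","wb")); p,c,nv,q=meas(im,M)
    d=nv.copy(); d[2]=0; d/=np.linalg.norm(d)   # level, from hinge... towards the lid normal's lean
    h=np.array([-d[1],d[0],0]); s=(q-c)@d; t=(q-c)@h
    print("dir",d,"s hist",np.histogram(s,bins=12)); print(np.histogram(t,bins=12))
E
python3 lid.py
```

```text
lid n 4519 c [0.43401401 0.3416025  0.08254808] nv [0.03086747 0.28395705 0.95834002] open 16.596500673283696 horiz dir 83.79603944554579
ext [0.34633547 0.28161003 0.06204332] [0.50651704 0.41223907 0.10008977]
bar n 941 [0.4197347  0.25619766 0.10630011] [0.36677258 0.24031282 0.08662075] [0.46844938 0.29453786 0.11211964]
lid n 1114 c [0.4330596  0.34967073 0.07961692] nv [0.02900554 0.28616181 0.95774219] open 16.716004837342677 horiz dir 84.2122313406743
ext [0.34990589 0.28838403 0.06002173] [0.50566068 0.41514898 0.09812237]
bar n 216 [0.41932614 0.2610337  0.10461348] [0.36830473 0.24380878 0.09379219] [0.46747927 0.29508309 0.11207119]
lid n 8294 c [0.43349657 0.3420809  0.08247989] nv [0.03061359 0.28381367 0.95839064] open 16.586344575868743 horiz dir 83.84358800733123
ext [0.34551119 0.28203592 0.0614651 ] [0.50650275 0.41312618 0.10033551]
bar n 1513 [0.42340353 0.25786873 0.10632863] [0.36718394 0.24019123 0.09415734] [0.46831239 0.29493917 0.11240314]
dir [0.10724302 0.99423284 0.        ] s hist (array([275, 350, 329,  82,  67,  62,  60,  58,  60,  54,  62,  54]), array([-0.09886404, -0.09502626, -0.09118847, -0.08735069, -0.0835129 ,
       -0.07967511, -0.07583733, -0.07199954, -0.06816175, -0.06432397,
       -0.06048618, -0.0566484 , -0.05281061]))
(array([364, 158,  98,  96,  93,  91,  88,  77,  66,  64,  91, 227]), array([-0.04158825, -0.03329545, -0.02500266, -0.01670986, -0.00841706,
       -0.00012426,  0.00816854,  0.01646133,  0.02475413,  0.03304693,
        0.04133973,  0.04963253,  0.05792532]))
```

View pics/H.png

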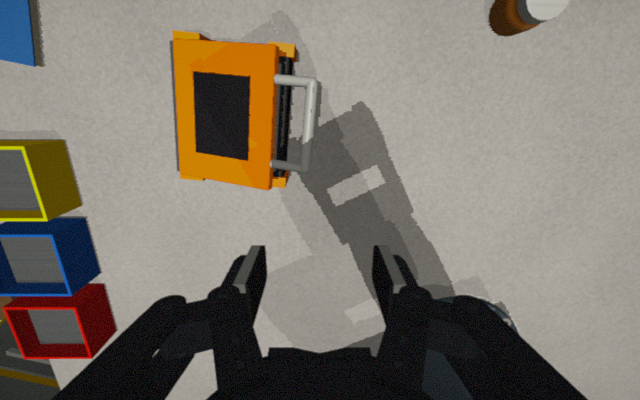

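```bash
cat >> h.py <<'E'
D_=np.array([np.cos(np.radians(83.85)),np.sin(np.radians(83.85))]); HG=np.array([.4327,.4094]); LY=np.radians(83.85-90)
def hp(deg):
    a=np.radians(deg)+np.arctan2(4,168); xy=HG-D_*.168*np.cos(a); return xy[0],xy[1],.052+.168*np.sin(a)+.003
E
python3 - <<'E'
from h import *
a0=16.9; x,y,z=hp(a0); print(x,y,z)
r.set_gripper(.34); go(x,y,z+.1,LY); f0=np.array(r.current_contact_force()); go(x,y,z,LY,.12); print("f",r.current_contact_force()-f0)
r.set_gripper(0,40); print("mm",85*r.current_opening(),r.current_finger_force(),r.current_contact_force()-f0)
for a in list(np.arange(22,100,5.5))+[100]:
    go(*hp(a),LY,.1); print(round(a,1),np.round(r.current_contact_force()-f0,1),round(85*r.current_opening(),1))
    if np.linalg.norm(r.current_contact_force()-f0)>30: break
print(r.current_t())
E
```

```text
0.41560855777832617 0.25078150056462 0.10765030142032947
f [ 1.22708505 -0.73286664 -1.94513293]
mm 10.555355302334506 38.93222630023956 [ 0.89387102 -1.21605178  1.70617593]
22.0 [ 2.3 -5.7  1.9] 10.1
27.5 [ 1.3 -9.5  6.7] 10.5
33.0 [  0.6 -15.5   8.6] 10.4
38.5 [ -1.2 -18.5  15.7] 10.4
44.0 [ -3.9 -24.2  23.1] 10.2
70.8167
```

```bash
cat > swing.py <<'E'
from h import *
def swing(a,a1,rho,f0,step=3.):
    """arc with the radial force relieved by rho (m, outward)"""
    while True:
        t=np.radians(a)+np.arctan2(4,168); u=np.array([*(-D_*np.cos(t)),np.sin(t)])
        go(*(np.array(hp(a))+rho*u),LY,.08); f=np.array(r.current_contact_force())-f0
        v=np.array([*(D_*np.sin(t)),np.cos(t)]); fr,ft=f@u,f@v
        print(round(a,1),"fr %.1f ft %.1f rho %.2f mm %.1f"%(fr,ft,rho*1e3,85*r.current_opening()))
        if np.linalg.norm(f)>45: print("STOP"); break
        if a>=a1 and abs(fr)<12: break
        rho+=4e-5*fr
        if abs(fr)<25: a=min(a1,a+step)
    return rho
E
python3 - <<'E'
from swing import *
f0=np.array([.5,.5,.6]); swing(44,100,.0005,f0); print(r.current_t())
E
```

```text
44 fr 27.1 ft 0.7 rho 0.50 mm 10.5
44 fr 14.3 ft -2.0 rho 1.59 mm 10.2
47.0 fr 14.3 ft 0.9 rho 2.16 mm 10.5
50.0 fr 12.1 ft -0.2 rho 2.73 mm 10.1
53.0 fr 12.6 ft 0.3 rho 3.21 mm 10.5
56.0 fr 11.5 ft 0.8 rho 3.72 mm 10.2
59.0 fr 10.9 ft 0.2 rho 4.18 mm 10.3
62.0 fr 9.4 ft 0.8 rho 4.61 mm 10.3
65.0 fr 10.7 ft -0.2 rho 4.99 mm 10.0
68.0 fr 10.2 ft -0.1 rho 5.42 mm 10.0
71.0 fr 4.2 ft 0.7 rho 5.83 mm 10.4
74.0 fr -0.3 ft 1.3 rho 5.99 mm 10.6
77.0 fr 2.0 ft -0.1 rho 5.98 mm 10.3
80.0 fr 4.1 ft 0.2 rho 6.06 mm 10.4
83.0 fr 1.0 ft 0.8 rho 6.22 mm 10.5
86.0 fr -2.2 ft 0.8 rho 6.26 mm 10.5
89.0 fr -3.8 ft 0.6 rho 6.18 mm 10.1
92.0 fr -0.2 ft 1.5 rho 6.02 mm 10.2
95.0 fr 1.0 ft 1.3 rho 6.01 mm 10.4
98.0 fr -0.3 ft 1.7 rho 6.05 mm 10.2
100 fr 0.5 ft -0.4 rho 6.04 mm 10.1
76.3333
```

```bash
python3 - <<'E'
from lid import *
import pickle
p=np.array(r.current_tool_pos()); print("tcp",p,"rel",p[:2]-HG)
r.set_gripper(.4); go(p[0],p[1],p[2]+.12,LY,.15)
go(.36,.12,.36,0); r.sleep(.2)
im,M=shot(save="L1"); s,Ms=shot("scene","L1s"); pickle.dump((im,M,s,Ms),open("L.pkl","wb"))
cv2.imwrite("pics/L.png",cv2.resize(cv2.vconcat([im["pixels"],s["pixels"]]),(480,600))[...,::-1])
for i,m in ((im,M),(s,Ms)):
    try: meas(i,m)
    except Exception as e: print(e)
E
```

```text
tcp [0.43630679 0.44362336 0.22567255] rel [0.00360679 0.03422336]
lid n 2817 c [0.43557786 0.42435915 0.14570944] nv [-0.10106928 -0.97766381  0.18427828] open 79.38094258420286 horiz dir -95.90217766690644
ext [0.35822952 0.40159543 0.05992372] [0.50789706 0.44098823 0.17988151]
bar n 35 [0.37012856 0.14085162 0.3766504 ] [0.36760679 0.13973127 0.37545   ] [0.37208262 0.14282434 0.38045485]
lid n 32 c [0.49852729 0.43028292 0.17643486] nv [-0.01079514  0.3359063   0.94183354] open 19.63820873470607 horiz dir 91.84070179275678
ext [0.4855114  0.42523495 0.17446237] [0.51059368 0.43434379 0.17968393]
bar n 164 [0.44464837 0.44406681 0.21952358] [0.39069616 0.43651903 0.17645363] [0.48417005 0.44983898 0.22492306]
```

View pics/L.png

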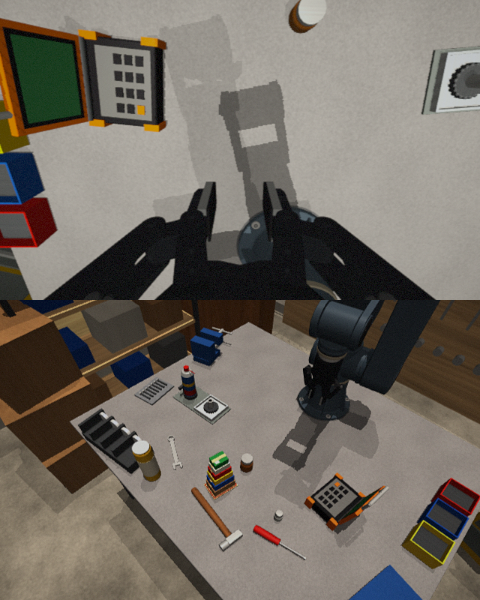

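```bash
python3 - <<'E'
from h import *
im,M=shot("top"); show([k for k in comps(im,M,.035,.25) if .3<k["c"][0]<.72 and -.45<k["c"][1]<.3])
check("green",BC,BY,.166)
im,M=shot(); show([k for k in comps(im,M,.05,.08,60) if np.hypot(*(k["c"]-np.array([.432,-.345])))<.08])
r.hand_in(); print(r.current_t())
E
```

```text
[315. 173.] 588 z0.194 [ 0.675 -0.011] s [55. 40.] th-10 [103.  117.5  84. ]
[243. 190.] 44 z0.049 [0.618 0.234] s [21. 21.] th2 [177. 177. 170.]
[310. 213.] 180 z0.074 [0.543 0.002] s [40. 40.] th1 [178. 179. 185.]
[412. 248.] 57 z0.065 [ 0.428 -0.343] s [24. 21.] th-63 [122. 122. 122.]
[320. 112.] 2631 z0.193 [ 0.677 -0.012] s [53. 41.] th-10 [ 82. 183. 104.]
green off mm [-0.3 -0.5] dth -0.0 t 80.5167
[556. 230.] 292 z0.063 [ 0.433 -0.343] s [28. 25.] th54 [108.  108.5 104.5]
the job is handed in; nothing more can be done
the job is handed in; nothing more can be done
```

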